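# Tip a scoop of plug-in chargers into a tilt-out storage bin

## Robot

A 6-joint arm with a two-finger parallel gripper is mounted at the origin on the work surface. World frame = base frame: x ahead of the robot, y to its left, z up, the work surface at z = 0. Lengths are in m, angles in degrees, forces in N, time in s.
With the tool pointing down it reaches from about 0.4 to 0.825 m from the base axis. Payload 7 kg.
Tool frame: the origin (TCP) lies midway between the tips of the shut fingers; the grasp point (between the pads) lies 19 mm behind it; z points along the fingers, y is the direction in which the jaws open and shut (so a half turn about z gives the same grasp; the last joint's range is limited). The gripper opens to 88 mm and grips with 3 to 60 N. Pads are 19 mm wide; open, the fingers measure 130 mm over their backs; the gripper's body (78 mm by 193 mm) begins 47 mm behind the grasp point.
Start: joints at [89.616, 20.546, 0.682, 0, -70.136, -16.507], TCP at [0.196, 0.646, 0.202] pointing down, gripper open.
Joint ranges: [-176.03, 176.03], [-82.01, 121.73], [-58.28, 71.71], [-173.87, 95.51], [-174.79, -0.11], [-173.66, 173.66]. Speed limits (degrees/s): [136.94, 136.94, 172.46, 180, 180, 180].

## Interface

Orientations are given as a 3x3 rotation matrix whose columns are the frame's x, y, z axes.
In Python, from rig import robot gives the robot as it stands. Calls block until the motion is done:
- robot.goto(position, orientation): joint-space move of the TCP to a pose.
- robot.servo_line(position, ori=None, speed=0.15): straight line of the TCP; ori=None keeps the orientation; speed is the mean speed in m/s.
- robot.movej(angles): joint-space move.
- robot.move_gripper(opening): opening from 0.0 (shut) to 1.0 (fully open); the grip force is fixed at half the most; returns when the fingers have stopped.
- robot.dwell(seconds).
- robot.ik(position, orientation): joint angles nearest the present ones, or None.
- robot.grab_frame(name): name is "scene" or "top"; returns (picture, depth): 480x640x3 uint8, red, green, blue; 480x640 float32, m along the optical axis (not along the pixel's ray), 0 where there is no reading.
- robot.camera_info(name): a dict with "vfov" (degrees; the focal length in pixels is half the picture's height over the tangent of half this angle, whatever the lens; pixels are square), "cx", "cy" (the principal point, pixels), "view" (4x4, takes a point from world to camera coordinates). Camera axes: x right, y down, z forward; pixel columns grow to the right and rows downward; lengths in m; the calibration is good to about 2 mm. A picture is of the moment at which its call begins. camera_info takes no time and is no camera call.
A pose or a line that the arm cannot do raises robot.Unreachable and nothing moves.
- robot.job_done(): hands the job in, once; it reports no verdict.
Readings, each from a call of its own:
- robot.read_t(): time.
- robot.read_qpos(): joint angles.
- robot.read_qvel(): joint speeds.
- robot.read_effort(): joint torques, N m.
- robot.read_position(): TCP position.
- robot.read_tcp_rot(): TCP orientation.
- robot.read_force(): force on the tool from outside, world axes, zero at the start.
- robot.read_ft_torque(): the same for the moment, N m.
- robot.read_grip_width(): opening from 0.0 (shut) to 1.0 (fully open).
Only numpy, scipy, OpenCV 4.12 (cv2) and the standard library are available. Lean on these libraries where they do the work, as an engineer would, in place of code of your own. Each camera call takes 0.05 s, during which the arm holds its last target.

## Task

Put the loose plug-in chargers away: free the front of the left-hand tilt-out bin (left as you face the handles, from the robot) by pressing down the rear tab of its rocker catch so the nose lifts clear, pull the bin front out until it rests on its stop, and pour all four chargers from the scoop into the tilted bin, holding the lip of the scoop close over its mouth. Set the empty scoop back down upright on the bench and leave the left bin tilted open on its stop with the chargers in it. Keep the right-hand bin closed and leave the other things on the bench where they are.

Things in the scene. Friction and masses are not known exactly. Their poses are not given: they have to be found in the camera images.
- unit: Fixed dark steel cabinet with two identical blue tilt-out bins side by side: 364 mm wide (y), 175 mm deep (x), top at 205 mm, bin fronts up to 210 mm. Origin on the bench, middle of its front face; x points into the cabinet, away from the robot, y to the left, z up. Bay middles at y = +87.5 mm (left) and -87.5 mm (right). One rocker catch per bin on top.
- left_hinge (a point): Left bin's hinge line: bottom edge of its front, middle of the bay, 20 mm above the bench. Axes turn with the bin; those of the cabinet when shut. In them the bin is an open-topped box: front panel x -5 to 0, z 0 to 190, 168 wide; floor 150 deep; back wall 90 high; sides at y +-80, sloping from 175 high at the front to 90 at the back (mm, walls 4).
- left_handle (a point): Middle of the left bin's pull handle: round steel bar 10 mm thick, 90 mm long along y, 40 mm off the front panel (35 mm free gap behind it), at x -45, y -20, z 172 mm from left_hinge, so 192 mm above the bench when shut. Axes of left_hinge.
- left_rim (a point): Middle of the top edge of the left bin's front, x 0, y 0, z 190 mm from left_hinge. With the bin on its stop it stands about 171 mm above the bench and 115 mm out from the cabinet face; the mouth to pour into lies between it and the cabinet, 115 mm by 156 mm wide.
- left_bin (a joint): Tilt of the left bin, rad: 0 shut, grows as its top leans out towards the robot about left_hinge, stop at 0.65 (37 degrees). Stiff: about 2 to 4 N at the handle, and it stays where it is left. It cannot open more than a crack while the nose of its catch is down.
- left_tab (a point): Top middle of the press tab (36 x 34 mm) at the rear of the left bin's rocker catch: a steel rocker 138 mm long (x), 24 mm wide, pivoted at its middle on the cabinet top. Tab about 237 mm above the bench, 112 mm behind the front face, 58 mm left of the bay's middle, 62 mm behind the pivot. The nose at the other end hooks down in front of the bin's top edge.
- left_catch (a joint): Angle of the left catch, rad: 0 nose down (locked), grows as the rear tab is pressed down, end stop at 0.25 (tab about 15 mm lower). The nose clears the front above about 0.18. Takes about 3 to 4 N; stays where it is left.
- right_bin (a joint): Tilt of the right-hand bin (the same kind, to stay shut), rad, 0 shut.
- scoop: Loose aluminium hand scoop, 180 long, 104 wide, 0.22 kg, open at front (+x) and top; origin on its underside, z up. Floor 3 thick, flat from x -80 to 60, then turned up to the lip; sides 60 high, 16 at the lip. Black grip above, 115 long (x -80 to 35), 20 wide, 18 high, on the rear wall (mm). On the left or right of the bench. Chargers slide in it beyond 15 to 30 degrees of tilt.
- scoop_grip (a point): Best place to hold the scoop: middle of the grip's section, x -10, y 0, z 112 mm from the scoop's origin, near the loaded scoop's balance point; axes of the scoop.
- scoop_lip (a point): Middle of the scoop's pouring lip, x 100, y 0, z 6 mm from the scoop's origin.
- charger0: Black plug-in charger, body 46 x 42 x 30 mm with two steel prongs sticking out 16 mm at -x, 60 g, loose in the scoop; origin at the middle of the underside of its body.
- charger1: Black plug-in charger, body 46 x 42 x 30 mm with two steel prongs sticking out 16 mm at -x, 60 g, loose in the scoop; origin at the middle of the underside of its body.
- charger2: Black plug-in charger, body 46 x 42 x 30 mm with two steel prongs sticking out 16 mm at -x, 60 g, loose in the scoop; origin at the middle of the underside of its body.
- charger3: Black plug-in charger, body 46 x 42 x 30 mm with two steel prongs sticking out 16 mm at -x, 60 g, loose in the scoop; origin at the middle of the underside of its body.
- switch: Bystander: flat grey network switch, 100 x 160 x 29 mm, on the other side of the bench from the scoop; origin on its underside.
- mouse: Bystander: black computer mouse, 100 x 60 x 34 mm; origin on its underside.
- tape: Bystander: brown tape roll lying flat, 104 mm across, 48 mm high; origin on its underside.
Not all that is in view belongs to the job. Leave any pink or yellow look-alike of the charger0 alone.

How it is judged:
By the outcome, as a careful person would: the job done as asked, in the order asked, and still so for the second after the job is handed in, with the robot touching nothing.
It also fails if it takes over 72 s, if anything falls off the work surface, if the arm or the gripper's body presses on something with over 40 N, if the wrist force passes 120 N, or if a joint passes its speed limit or range.

## Working session

There is one attempt and no reset: what is moved stays moved. The work goes in short steps, each a Python script; the robot and the scene stay as the last script left them, time stands still between calls to the robot, and variables do not carry over. Pictures are saved under pics/ and viewed, and the job is handed in when it is done.

```bash
ls; mkdir -p pics; cat > h.py <<'E'
import numpy as np, cv2
from rig import robot
def K(n):
    i=robot.camera_info(n); f=240/np.tan(np.radians(i['vfov'])/2); return f,i['cx'],i['cy'],np.array(i['view'])
def cloud(n,d):
    f,cx,cy,V=K(n); v,u=np.mgrid[0:480,0:640]
    P=np.stack([(u-cx)/f*d,(v-cy)/f*d,d],-1); T=np.linalg.inv(V)
    W=P@T[:3,:3].T+T[:3,3]; W[d<=0]=np.nan; return W
def ray(n,u,v,z):
    f,cx,cy,V=K(n); T=np.linalg.inv(V); r=T[:3,:3]@np.array([(u-cx)/f,(v-cy)/f,1]); o=T[:3,3]
    return o+r*(z-o[2])/r[2]
def proj(n,p):
    f,cx,cy,V=K(n); q=V[:3,:3]@np.array(p)+V[:3,3]; return q[0]/q[2]*f+cx,q[1]/q[2]*f+cy
def snap(tag):
    out={}
    for n in('scene','top'):
        im,d=robot.grab_frame(n); cv2.imwrite(f'pics/{tag}_{n}.png',im[:,:,::-1]); np.savez(f'pics/{tag}_{n}.npz',im=im,d=d); out[n]=(im,d)
    return out
E
python3 - <<'E'
from h import *
snap('a')
for n in('scene','top'): print(n,robot.camera_info(n))
print(robot.read_tcp_rot(),robot.read_t())
E
```

```text
pics
scene {'vfov': 56.833367859640504, 'cx': 324.14730983957674, 'cy': 245.7661046857906, 'view': array([[ 0.80715196,  0.59033991, -0.00212311, -0.35757191],
       [ 0.48148289, -0.66038784, -0.57624832, -0.1472235 ],
       [-0.34158446,  0.46409772, -0.8172719 ,  1.23530562],
       [ 0.        ,  0.        ,  0.        ,  1.        ]])}
top {'vfov': 47.01215867746225, 'cx': 326.63842493159694, 'cy': 239.04612168474114, 'view': array([[ 0.00474805, -0.99997871,  0.0044763 , -0.03597192],
       [-0.99412549, -0.00520419, -0.10810842,  0.46722321],
       [ 0.10812941, -0.0039367 , -0.99412903,  1.60297605],
       [ 0.        ,  0.        ,  0.        ,  1.        ]])}
[[ 9.56828424e-01 -2.90653183e-01 -3.05983357e-04]
 [-2.90653306e-01 -9.56827235e-01 -1.51588202e-03]
 [ 1.47822724e-04  1.53937408e-03 -9.99998804e-01]] 0.1
```

View pics/a_scene.png

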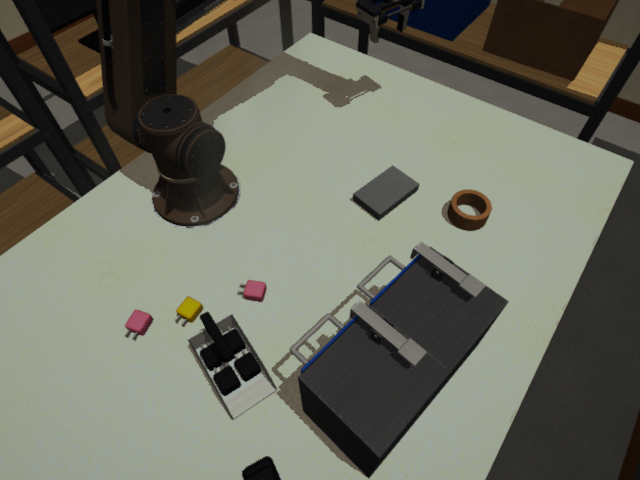

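View pics/a_top.png

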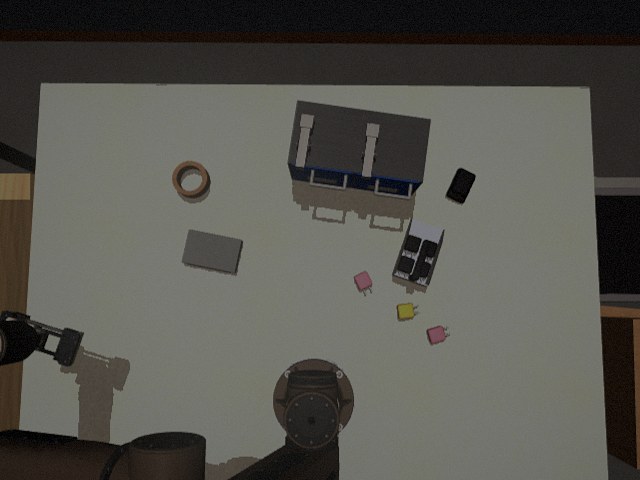

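Top view: the left bin is at image-left (catch at about (305,140), handle at (328,180)). The scoop is at (420,255) with its lip pointing up the image, next to the right bin, and the mouse is at (461,185).

```bash
python3 - <<'E'
from h import *
def load(n):
    z=np.load(f'pics/a_{n}.npz'); return z['im'],z['d']
for n in('scene','top'):
    im,d=load(n); W=cloud(n,d); hsv=cv2.cvtColor(im,cv2.COLOR_RGB2HSV)
    reg=(W[...,0]>0.2)&(W[...,0]<0.95)&(abs(W[...,1])<0.4)
    # cabinet top
    m=reg&(abs(W[...,2]-0.205)<0.006)&(W[...,0]>0.45)
    m8=cv2.morphologyEx(m.astype(np.uint8),cv2.MORPH_CLOSE,np.ones((9,9)))
    nc,l,st,c=cv2.connectedComponentsWithStats(m8); k=1+np.argmax(st[1:,4])
    P=W[(l==k)&m]; r=cv2.minAreaRect(P[:,:2].astype(np.float32)); print(n,'top',r,P[:,2].mean(), len(P)); print(cv2.boxPoints(r))
    # tabs / catches : above 0.215
    m=reg&(W[...,2]>0.216)&(W[...,2]<0.26)&(W[...,0]>0.45)
    nc,l,st,c=cv2.connectedComponentsWithStats(m.astype(np.uint8))
    for k in range(1,nc):
        if st[k,4]>20:
            P=W[l==k]; print(' catch',cv2.minAreaRect(P[:,:2].astype(np.float32)),np.percentile(P[:,2],[5,50,95]))
    # grip: z ~0.121
    m=reg&(W[...,2]>0.105)&(W[...,2]<0.13)&(W[...,1]<-0.1)&(W[...,0]<0.56)
    nc,l,st,c=cv2.connectedComponentsWithStats(m.astype(np.uint8))
    for k in range(1,nc):
        if st[k,4]>20:
            P=W[l==k]; print(' grip',cv2.minAreaRect(P[:,:2].astype(np.float32)),np.percentile(P[:,2],[5,50,95]),c[k],len(P))
    m=reg&(W[...,2]>0.05)&(W[...,2]<0.07)&(W[...,1]<-0.1)&(W[...,0]<0.56)
    P=W[m];print(' rim60',cv2.boxPoints(cv2.minAreaRect(P[:,:2].astype(np.float32))),len(P))
    # scoop whole z>8mm
    m=reg&(W[...,2]>0.008)&(W[...,2]<0.13)&(W[...,1]<-0.1)&(W[...,0]<0.6)
    nc,l,st,c=cv2.connectedComponentsWithStats(m.astype(np.uint8))
    for k in range(1,nc):
        if st[k,4]>60:
            P=W[l==k]; print(' obj',P[:,:2].min(0),P[:,:2].max(0),c[k],len(P),cv2.minAreaRect(P[:,:2].astype(np.float32)))
    # base edge of tip? 
    m=reg&(hsv[...,0]>110)&(hsv[...,0]<130)&(hsv[...,1]>150)
    P=W[m]; print(' blue',np.nanmin(P,0),np.nanmax(P,0))
    s=im[190:300,380:460] if n=='top' else im[290:430,170:290]
    cv2.imwrite(f'pics/crop_{n}.png',cv2.resize(s[:,:,::-1],None,fx=5,fy=5,interpolation=cv2.INTER_CUBIC)[:600])
E
```

```text
scene top ((0.7017333507537842, -0.11921502649784088), (0.3653404116630554, 0.1978214979171753), 82.01798248291016) 0.2058013383771561 18461
[[ 0.57841486 -0.2863805 ]
 [ 0.7743198  -0.31385046]
 [ 0.82505184  0.04795045]
 [ 0.6291469   0.07542041]]
 catch ((0.7048050165176392, 0.025942351669073105), (0.03688623011112213, 0.14288021624088287), 83.0545883178711) [0.2289131  0.23556348 0.23856403]
 catch ((0.6800912022590637, -0.14677558839321136), (0.03579878807067871, 0.14305567741394043), 82.4352798461914) [0.23181461 0.23610299 0.23884644]
 grip ((0.40112558007240295, -0.29707881808280945), (0.019994869828224182, 0.11417797207832336), 70.98221588134766) [0.11635017 0.12090306 0.12329687] [217.37628866 336.62027491] 582
 rim60 [[ 0.32697958 -0.32636583]
 [ 0.4588793  -0.37205052]
 [ 0.49294674 -0.27369177]
 [ 0.36104703 -0.22800708]] 337
 obj [ 0.30759809 -0.16964789] [ 0.37490679 -0.11709004] [253.8056872  289.90047393] 422 ((0.33982324600219727, -0.14620307087898254), (0.06242683157324791, 0.042201653122901917), 24.6059627532959)
 obj [ 0.23667169 -0.30584358] [ 0.28222116 -0.2421
[... 1831 characters left out ...]
332642), 72.10053253173828)
 obj [ 0.30664507 -0.16483365] [ 0.37449404 -0.11409573] [362.76348548 281.37344398] 241 ((0.33816492557525635, -0.14282368123531342), (0.06018613278865814, 0.042006466537714005), 27.080820083618164)
 obj [ 0.23702019 -0.30315339] [ 0.28085899 -0.23958002] [405.47560976 310.84146341] 246 ((0.2598532736301422, -0.2715306878089905), (0.043653570115566254, 0.0623253658413887), 4.246392726898193)
 obj [ 0.20039985 -0.38595058] [ 0.21474751 -0.32790782] [437.21917808 329.15068493] 73 ((0.2076117843389511, -0.35693150758743286), (0.014179369434714317, 0.05810566991567612), 0.4531213641166687)
 blue [ 0.59610949 -0.27546278  0.03550836] [0.64685648 0.05456861 0.21752458]
```

View pics/crop_top.png

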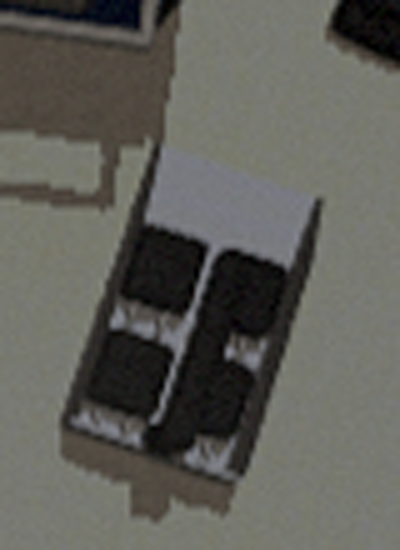

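```bash
cat >> h.py <<'E'
from scipy.spatial.transform import Rotation as Rn
yw=np.radians(-8.0); ux=np.array([np.cos(yw),np.sin(yw),0]); uy=np.array([-np.sin(yw),np.cos(yw),0]); uz=np.array([0,0,1.])
UO=np.array([0.627,-0.1077,0])
def U(x,y,z): return UO+ux*x+uy*y+uz*z
def down(yaw):  # tool down, jaw y axis along horizontal dir at yaw(deg)
    a=np.radians(yaw); y=np.array([np.cos(a),np.sin(a),0]); z=np.array([0,0,-1.]); return np.stack([np.cross(y,z),y,z],1)
def bin_pt(p,q): # bin frame pt -> world at tilt q
    c,s=np.cos(q),np.sin(q); return U(p[0]*c-p[2]*s, 87.5e-3+p[1], .02+p[2]*c+p[0]*s)
def tiltR(q): return Rn.from_rotvec(-q*uy).as_matrix()   # z-> -x
def scoopR(yaw,pitch): # pitch deg lip-down
    return (Rn.from_euler('z',yaw,degrees=True)*Rn.from_euler('y',pitch,degrees=True)).as_matrix()
def tool_for_scoop(lip=None,org=None,yaw=-8,pitch=0,flip=1,gx=-.010,gz=.112):
    R=scoopR(yaw,pitch)
    if org is None: org=np.array(lip)-R@np.array([.1,0,.006])
    T=R@np.array([[flip,0,0],[0,-flip,0],[0,0,-1]]).astype(float)  # tool z=-scoop z, tool y=-flip*scoop y
    g=np.array(org)+R@np.array([gx,0,gz])
    return g+T[:,2]*.019, T
E
python3 - <<'E'
from h import *
def t(n,p,R):
    q=robot.ik(p,R); print(n,np.round(p,3),None if q is None else np.round(q))
for y in(-8,82,172,-98):
    t(f'tab{y}',U(.112,.1455,.30),down(y)); t('tabp',U(.112,.1455,.22),down(y))
for y in(-8,172):
  for q in(0,.3,.65,.7):
    c=bin_pt((-.045,-.02,.172),q); R=tiltR(q)@down(y); t(f'h{y} {q}',c+R[:,2]*.019,R)
  R=down(y);t('above',U(-.045,.0675,.30),R)
for f in(1,-1):
  t('grasp',*tool_for_scoop(org=(.4217,-.3029,0),yaw=-19,flip=f)); t('lift',*tool_for_scoop(org=(.4217,-.3029,.26),yaw=-19,flip=f))
  for yaw in(-8,):
   for p in(0,20,40,45,50,55,60,70):
    t(f'pour{f} {yaw} {p}',*tool_for_scoop(lip=U(-.08,.0875,.175 if p>30 else .25),yaw=yaw,pitch=p,flip=f))
E
```

```text
tab-8 [0.758 0.021 0.3  ] [ 16.  27.  23.   0. -86. 156.]
tabp [0.758 0.021 0.22 ] [ 16.  28.  15.   0. -77. 156.]
tab82 [0.758 0.021 0.3  ] [  16.   27.   23.    0.  -86. -114.]
tabp [0.758 0.021 0.22 ] [  16.   28.   15.    0.  -77. -114.]
tab172 [0.758 0.021 0.3  ] [ 16.  27.  23.   0. -86. -24.]
tabp [0.758 0.021 0.22 ] [ 16.  28.  15.   0. -77. -24.]
tab-98 [0.758 0.021 0.3  ] [ 16.  27.  23.   0. -86.  66.]
tabp [0.758 0.021 0.22 ] [ 16.  28.  15.   0. -77.  66.]
h-8 0 [ 0.592 -0.035  0.173] [ 16.  14. -12.   0. -63. 156.]
h-8 0.3 [ 0.549 -0.029  0.153] [ 24.   0. -40.  16. -36. 137.]
h-8 0.65 [ 0.509 -0.023  0.115] None
h-8 0.7 [ 0.505 -0.022  0.108] None
above [ 0.592 -0.035  0.3  ] [ 16.  10.  -1.   0. -79. 156.]
h172 0 [ 0.592 -0.035  0.173] [ 16.  14. -12.   0. -63. -24.]
h172 0.3 [ 0.549 -0.029  0.153] [ 24.   0. -40.  16. -36. -43.]
h172 0.65 [ 0.509 -0.023  0.115] None
h172 0.7 [ 0.505 -0.022  0.108] None
above [ 0.592 -0.035  0.3  ] [ 16.  10.  -1.   0. -79. -24.]
grasp [ 0.412 -0.3    0.093] [-14.  11. -28.   0. -51.  85.]
lift [ 0.412 -0.3    0.353] [ 122.  -80.   -5
[... 597 characters left out ...]
 [ 0.412 -0.3    0.093] [-14.  11. -28.   0. -51. -95.]
lift [ 0.412 -0.3    0.353] [-14.   1.  -5.   0. -84. -95.]
pour-1 -8 0 [0.451 0.005 0.337] [  26.   -5.  -12.    0.  -83. -124.]
pour-1 -8 20 [0.487 0.    0.369] [  16.   13.   11.   -8. -107. -115.]
pour-1 -8 40 [ 0.532 -0.006  0.312] [  11.   31.   25.  -14. -122. -112.]
pour-1 -8 45 [ 0.544 -0.008  0.314] [  10.   35.   31.  -16. -128. -112.]
pour-1 -8 50 [ 0.556 -0.009  0.315] [   9.   40.   36.  -18. -134. -113.]
pour-1 -8 55 [ 0.568 -0.011  0.315] [   8.   44.   42.  -20. -140. -115.]
pour-1 -8 60 [ 0.58  -0.013  0.314] [   7.   48.   47.  -24. -146. -118.]
pour-1 -8 70 [ 0.604 -0.016  0.308] [   5.   56.   59.  -36. -159. -128.]
```

```bash
python3 - <<'E'
from h import *
for q in(.3,.5,.65,.7):
  for tau in (0,.1,.2,.25,.3,.35,.4,.45):
    for dep in (.004,.012):
      c=bin_pt((-.045,-.02,.172),q); R=tiltR(tau)@down(172); j=robot.ik(c+R[:,2]*dep,R); print(q,tau,dep,None if j is None else np.round(j))
E
python3 - <<'E'
from h import *
robot.move_gripper(0.0)
R=down(172)
p=U(.112,.1455,.32)
robot.goto(p+[-.0,0,.06],R); print(robot.read_t(),robot.read_force())
robot.servo_line(U(.112,.1455,.250),speed=.15)
print(robot.read_t(),robot.read_force(),robot.read_position())
snap('b')
E
```

```text
0.3 0 0.004 [ 18.  10. -19.   0. -61. -26.]
0.3 0 0.012 [ 18.  10. -19.   0. -60. -26.]
0.3 0.1 0.004 [ 20.   6. -25.   3. -54. -30.]
0.3 0.1 0.012 [ 20.   7. -26.   3. -53. -30.]
0.3 0.2 0.004 [ 22.   3. -32.   8. -46. -35.]
0.3 0.2 0.012 [ 22.   3. -32.   8. -45. -35.]
0.3 0.25 0.004 [ 23.   1. -35.  11. -42. -39.]
0.3 0.25 0.012 [ 23.   1. -36.  11. -41. -39.]
0.3 0.3 0.004 [ 24.  -1. -39.  15. -38. -43.]
0.3 0.3 0.012 [ 24.  -0. -40.  15. -37. -43.]
0.3 0.35 0.004 [ 25.  -3. -43.  20. -34. -48.]
0.3 0.35 0.012 [ 25.  -2. -44.  20. -32. -48.]
0.3 0.4 0.004 [ 25.  -4. -48.  26. -29. -54.]
0.3 0.4 0.012 [ 25.  -3. -49.  27. -28. -55.]
0.3 0.45 0.004 [ 25.  -5. -53.  35. -24. -62.]
0.3 0.45 0.012 [ 24.  -4. -54.  36. -23. -63.]
0.5 0 0.004 [ 19.   8. -24.   0. -58. -27.]
0.5 0 0.012 [ 19.   9. -24.   0. -57. -27.]
0.5 0.1 0.004 [ 21.   5. -30.   4. -50. -32.]
0.5 0.1 0.012 [ 21.   5. -31.   4. -49. -32.]
0.5 0.2 0.004 [ 24.   1. -37.   9. -43. -38.]
0.5 0.2 0.012 [ 24.   2. -37.   9. -42. -38.]
0.5 0.25 0.004 [ 25.  -1. -41.  12. -39. -42.]
0.5 0.25 0.012 [ 25.  -0. -41.  13. -37. -4
[... 1022 characters left out ...]
2 [ 20.   8. -29.   0. -53. -28.]
0.7 0.1 0.004 [ 23.   4. -35.   4. -46. -34.]
0.7 0.1 0.012 [ 23.   5. -35.   4. -45. -34.]
0.7 0.2 0.004 [ 26.   0. -42.  10. -38. -41.]
0.7 0.2 0.012 [ 26.   1. -43.  10. -37. -41.]
0.7 0.25 0.004 [ 27.  -1. -46.  15. -34. -46.]
0.7 0.25 0.012 [ 27.  -1. -47.  15. -33. -47.]
0.7 0.3 0.004 [ 28.  -3. -51.  20. -30. -52.]
0.7 0.3 0.012 [ 28.  -2. -51.  21. -28. -53.]
0.7 0.35 0.004 [ 28.  -5. -55.  28. -25. -60.]
0.7 0.35 0.012 [ 27.  -4. -56.  29. -24. -61.]
0.7 0.4 0.004 None
0.7 0.4 0.012 None
0.7 0.45 0.004 None
0.7 0.45 0.012 None
4.5417 [ 0.20173285 -0.02143127  0.08337175]
5.5583 [-1.31564135  0.09616712  0.05777863] [0.75875396 0.02082732 0.25134539]
```

```bash
python3 - <<'E'
from h import *
robot.servo_line(U(.122,.1455,.242),speed=.1)
z=.242
f0=robot.read_force()
while z>.2165:
    z-=.002; robot.servo_line(U(.122,.1455,z),speed=.05)
    f=robot.read_force()-f0; print(round(z,4),np.round(f,1),np.round(robot.read_position()[2],4))
    if f[2]>14 : break
snap('c'); print(robot.read_t())
robot.servo_line(U(.122,.1455,.30),speed=.25)
o=snap('d')
im=np.hstack([o['top'][0][90:220,270:450],]); cv2.imwrite('pics/d_c.png',cv2.resize(im[:,:,::-1],None,fx=4,fy=4))
s=o['scene'][0][220:400,280:520]; cv2.imwrite('pics/d_s.png',cv2.resize(s[:,:,::-1],None,fx=3,fy=3))
W=cloud('scene',o['scene'][1])
D=W-UO; X=D@ux; Y=D@uy
for x in np.arange(-.02,.135,.01):
    m=(abs(X-x)<.004)&(abs(Y-.1455)<.009)&(W[...,2]>.2); print(round(x,3),np.round(np.median(W[m][:,2]),4),m.sum())
print(robot.read_t())
E
```

```text
0.24 [0.6 0.5 0.2] 0.2399
0.238 [ 1.2  0.4 -0.5] 0.2379
0.236 [0.6 2.2 0.6] 0.2358
0.234 [0.5 1.9 0.1] 0.2338
0.232 [0.6 0.7 0.2] 0.2318
0.23 [ 0.4 -0.5 -0.4] 0.2298
0.228 [0.6 0.1 0.2] 0.2278
0.226 [ 1.1  1.2 -0.6] 0.2258
0.224 [0.9 0.7 0.5] 0.2238
0.222 [1.  1.2 0.3] 0.2218
0.22 [ 1.9  1.6 -0.1] 0.2198
0.218 [0.5 0.4 0.4] 0.2178
0.216 [1.  1.1 0.1] 0.2158
9.2833
-0.02 nan 0
-0.01 0.2375 37
0.0 0.2354 59
0.01 0.236 59
0.02 0.2354 60
0.03 0.2373 99
0.04 0.4339 80
0.05 0.4342 84
0.06 0.2349 79
0.07 0.2353 96
0.08 0.2335 61
0.09 0.2334 74
0.1 0.2354 52
0.11 0.2349 61
0.12 0.3285 111
0.13 0.2075 66
9.8667
  return _methods._mean(a, axis=axis, dtype=dtype,
  ret = ret.dtype.type(ret / rcount)
```

View pics/d_s.png

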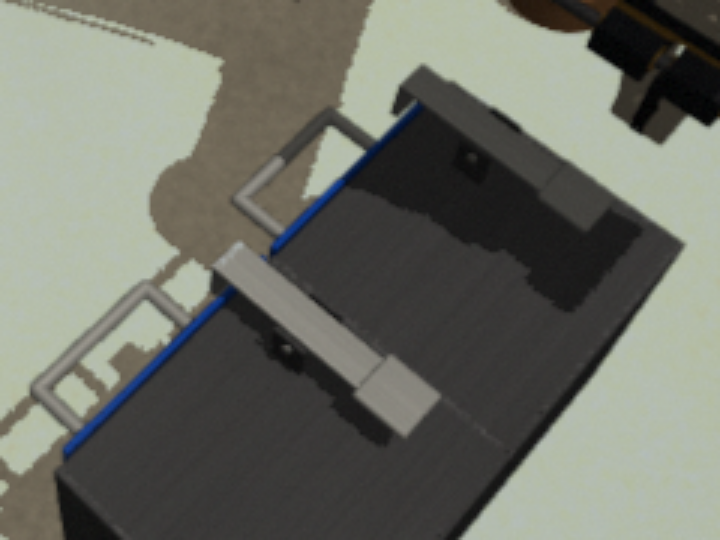

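```bash
python3 - <<'E'
from h import *
a=np.load('pics/c_scene.npz')['im'][200:340,400:560]; b=np.load('pics/c_top.npz')['im'][80:200,270:400]
a=cv2.resize(a,None,fx=3.5,fy=3.5); b=cv2.resize(b,None,fx=3.5,fy=3.5); 
cv2.imwrite('pics/c2.png',np.hstack([a[:420],cv2.resize(b,None,fx=.5,fy=.5)if 0 else b[:420,:230]])[:,:,::-1])
cv2.imwrite('pics/c3.png',b[:,:,::-1])
# tab extents from the 'a' frames
for n in('scene','top'):
    W=cloud(n,np.load(f'pics/a_{n}.npz')['d']); D=W-UO; X=D@ux;Y=D@uy
    for lo,hi in((.09,.14),(-.03,.08)):
        m=(W[...,2]>.222)&(W[...,2]<.25)&(X>lo)&(X<hi)&(Y>.09)&(Y<.2); print(n,np.percentile(X[m],[1,50,99]),np.percentile(Y[m],[1,50,99]))
print(proj('scene',robot.read_position()))
E
```

```text
scene [0.09074687 0.11097451 0.12938044] [0.12685797 0.14217365 0.16060858]
scene [-0.0124477   0.04017366  0.07929613] [0.12572342 0.14197313 0.16019968]
top [0.09143258 0.10867507 0.12804262] [0.13007895 0.1468096  0.16302326]
top [-0.01487956  0.03563551  0.07925533] [0.12969585 0.1465792  0.1632606 ]
(np.float64(488.17909490800275), np.float64(268.1216286456257))
```

View pics/c2.png

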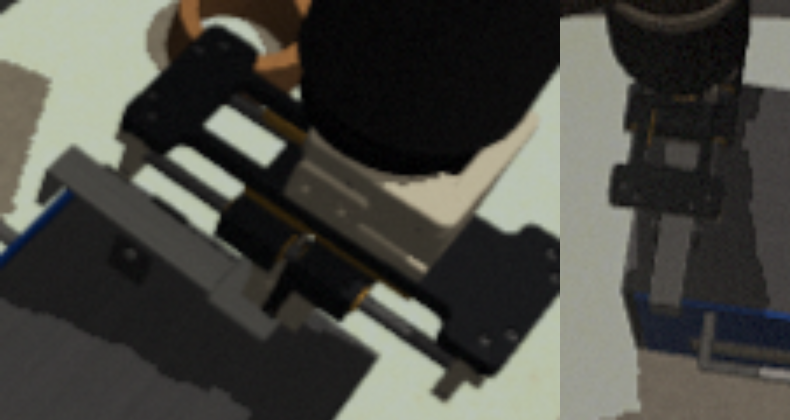

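View pics/c3.png

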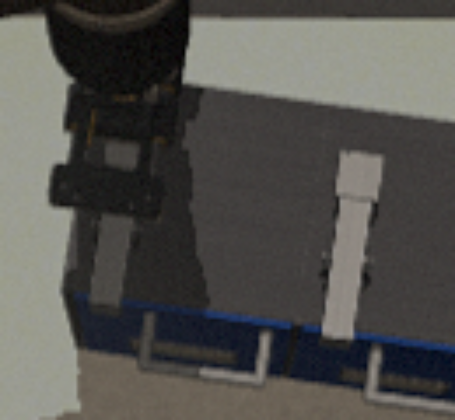

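```bash
python3 - <<'E'
from h import *
print(robot.read_grip_width(),robot.read_position())
z=np.load('pics/c_scene.npz'); im=z['im'].copy(); d=z['d']
u,v=proj('scene',U(.122,.1455,.2158)); print(u,v)
W=cloud('scene',d); D=W-UO; X=D@ux;Y=D@uy
m=(X>.06)&(X<.2)&(Y>.08)&(Y<.2)&(W[...,2]>.21)&(W[...,2]<.245)
big=cv2.resize(im[230:310,430:530],None,fx=7,fy=7,interpolation=cv2.INTER_CUBIC)
def dot(p,c):
    a=proj('scene',p); cv2.circle(big,(int((a[0]-430)*7),int((a[1]-230)*7)),4,c,-1)
dot(U(.122,.1455,.2158),(255,0,0))
for x in(.095,.129):
  for y in(.1275,.1635): dot(U(x,y,.237),(0,255,0))
cv2.imwrite('pics/c4.png',big[:,:,::-1])
for v in range(268,300,3):
    print(v,[(u,*np.round([X[v,u]*1e3,Y[v,u]*1e3,W[v,u,2]*1e3]).astype(int)) for u in range(464,494,4) if d[v,u]>0])
E
```

```text
0.0011443548966720565 [0.76757026 0.01948387 0.29899716]
474.6661389257838 292.79696846940124
268 [(464, np.int64(95), np.int64(107), np.int64(315)), (468, np.int64(101), np.int64(106), np.int64(322)), (472, np.int64(106), np.int64(108), np.int64(326)), (476, np.int64(112), np.int64(108), np.int64(331)), (480, np.int64(116), np.int64(113), np.int64(330)), (484, np.int64(120), np.int64(122), np.int64(324)), (488, np.int64(120), np.int64(155), np.int64(287)), (492, np.int64(130), np.int64(124), np.int64(333))]
271 [(464, np.int64(80), np.int64(180), np.int64(203)), (468, np.int64(103), np.int64(107), np.int64(313)), (472, np.int64(109), np.int64(107), np.int64(320)), (476, np.int64(114), np.int64(107), np.int64(326)), (480, np.int64(119), np.int64(110), np.int64(328)), (484, np.int64(123), np.int64(117), np.int64(325)), (488, np.int64(128), np.int64(119), np.int64(328)), (492, np.int64(133), np.int64(121), np.int64(331))]
274 [(464, np.int64(88), np.int64(153), np.int64(234)), (468, np.int64(94), np.int64(158), np.int64(235)), (472, np.int64(110), np.int64(108), np.int64(312)), (476, n
[... 2914 characters left out ...]
6), np.int64(234)), (476, np.int64(128), np.int64(130), np.int64(235)), (480, np.int64(130), np.int64(155), np.int64(206)), (484, np.int64(136), np.int64(160), np.int64(207)), (488, np.int64(141), np.int64(164), np.int64(207)), (492, np.int64(146), np.int64(170), np.int64(206))]
298 [(464, np.int64(113), np.int64(129), np.int64(206)), (468, np.int64(118), np.int64(134), np.int64(207)), (472, np.int64(123), np.int64(140), np.int64(206)), (476, np.int64(129), np.int64(145), np.int64(205)), (480, np.int64(134), np.int64(149), np.int64(207)), (484, np.int64(139), np.int64(154), np.int64(207)), (488, np.int64(145), np.int64(159), np.int64(208)), (492, np.int64(150), np.int64(166), np.int64(204))]
```

View pics/c4.png

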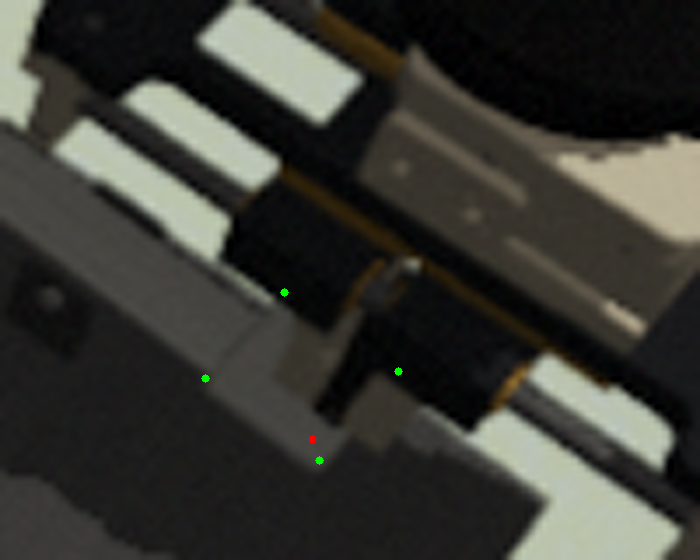

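```bash
python3 - <<'E'
from h import *
o=snap('e'); print(robot.read_t(),robot.read_position(),robot.read_force())
im,d=o['scene']; W=cloud('scene',d)
p=robot.read_position(); u,v=map(int,proj('scene',p)); print(u,v)
big=cv2.resize(im[v-50:v+35,u-50:u+50],None,fx=7,fy=7,interpolation=cv2.INTER_CUBIC)
cv2.circle(big,(350,350),4,(255,0,0),-1); cv2.imwrite('pics/e4.png',big[:,:,::-1])
D=W-UO;X=D@ux;Y=D@uy
m=(X>.05)&(X<.2)&(Y>.1)&(Y<.2)&(W[...,2]>.26)
for x in np.arange(.07,.19,.008):
    k=m&(abs(X-x)<.004); print(round(x,3),k.sum(), np.round(np.nanmin(W[k][:,2]),3) if k.any() else 0, np.round(np.median(Y[k]),3) if k.any() else 0)
E
```

```text
9.9667 [0.76755405 0.01939346 0.29852629] [ 1.21435341  0.09695656 -0.06694608]
488 268
0.07 208 0.4 0.152
0.078 508 0.401 0.125
0.086 1173 0.396 0.116
0.094 1557 0.393 0.108
0.102 1650 0.353 0.104
0.11 1214 0.327 0.102
0.118 918 0.324 0.107
0.126 817 0.324 0.102
0.134 1288 0.329 0.102
0.142 2018 0.329 0.104
0.15 2079 0.394 0.108
0.158 1900 0.387 0.115
0.166 1639 0.4 0.126
0.174 479 0.4 0.132
0.182 246 0.402 0.135
```

View pics/e4.png

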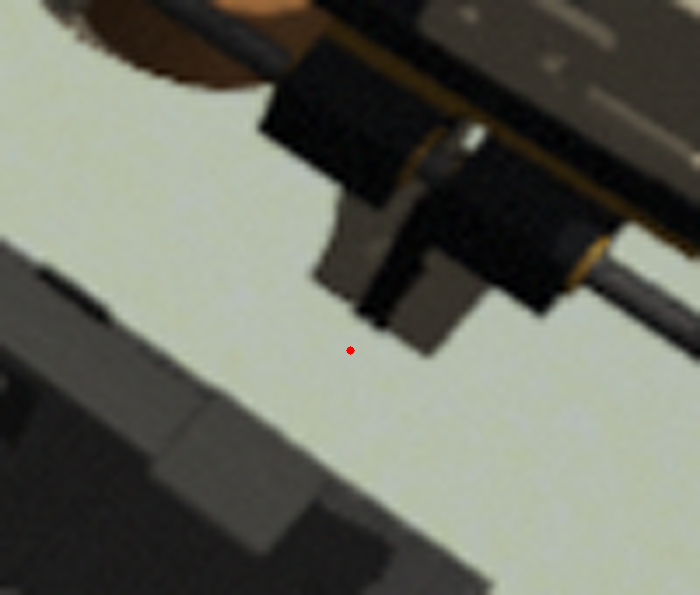

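```bash
python3 - <<'E'
from h import *
for h in(.2985,.31,.32,.325,.33):
    for (u,v) in((482.7,257.3),(499.4,268.7)):
        d=ray('scene',u,v,h)-UO; print(h,np.round([d@ux,d@uy],4))
robot.servo_line(U(.116,.1455,.222),speed=.2)
z=.222
f0=robot.read_force(); prev=0
while z>.180:
    z-=.002; robot.servo_line(U(.116,.1455,z),speed=.05)
    f=robot.read_force()-f0; print(round(z,4),np.round(f,1),np.round(robot.read_position()[2],4))
    if f[2]>9 : break
print(robot.read_t())
o=snap('f')
im=o['scene'][0]
big=cv2.resize(im[210:320,400:530],None,fx=6,fy=5.4,interpolation=cv2.INTER_CUBIC);cv2.imwrite('pics/f4.png',big[:,:,::-1])
E
```

```text
0.2985 [0.103  0.1582]
0.2985 [0.1354 0.1579]
0.31 [0.1048 0.1492]
0.31 [0.1367 0.149 ]
0.32 [0.1064 0.1415]
0.32 [0.1377 0.1412]
0.325 [0.1072 0.1376]
0.325 [0.1383 0.1373]
0.33 [0.108  0.1337]
0.33 [0.1388 0.1335]
0.22 [-0.4 -0.3 -0. ] 0.2214
0.218 [-0.9 -0.2 -0.4] 0.2181
0.216 [ 0.3  0.1 -0.4] 0.2158
0.214 [-0.8  0.8 -0.4] 0.2137
0.212 [-0.1  0.8 -0.3] 0.2118
0.21 [ 0.4 -0.   1.1] 0.2102
0.208 [ 0.6 -0.   3.1] 0.2084
0.206 [1.9 0.8 3.5] 0.2062
0.204 [ 2.9 -0.5  3.4] 0.2039
0.202 [ 2.6 -0.   3.1] 0.2018
0.2 [ 3.4 -0.4  1.3] 0.1996
0.198 [0.5 0.2 7. ] 0.1988
0.196 [-2.   1.4 13.2] 0.1986
13.7583
```

View pics/f4.png

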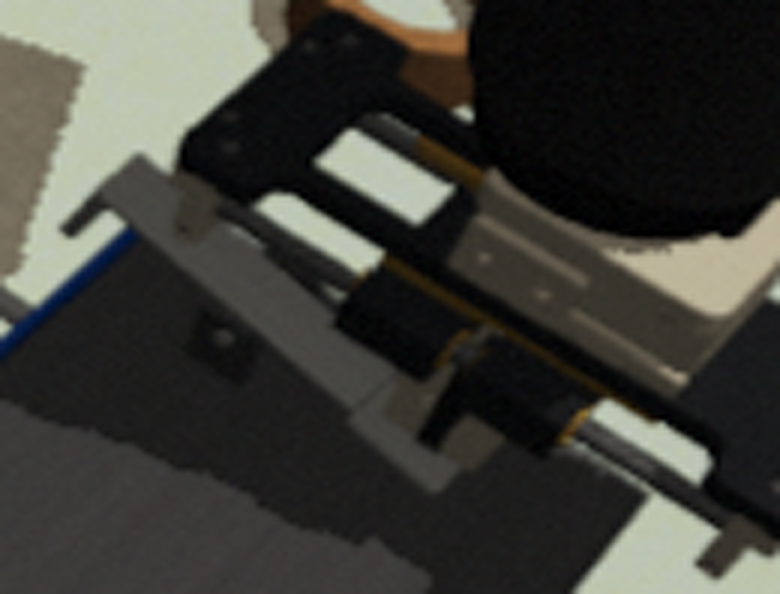

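```bash
cat >> h.py <<'E'
TO=.026
def hook(q,tau,dep=.008,back=.0,yaw=172):
    R=tiltR(tau)@down(yaw); return bin_pt((-.045,-.02,.172),q)-ux*back+R[:,2]*(dep+TO),R
def scoop_cmd(**k):
    p,T=tool_for_scoop(**k); return p+T[:,2]*TO,T
E
cat > g.py <<'E'
from h import *
robot.servo_line(U(.116,.1455,.30),speed=.25)
o=snap('g')
im=o['scene'][0]
cv2.imwrite('pics/g4.png',cv2.resize(im[220:340,380:520],None,fx=5,fy=5)[:,:,::-1])
for f in(1,-1):
  for a in (dict(org=(.4217,-.3029,0),yaw=-19),dict(org=(.4217,-.3029,.24),yaw=-19)):
    j=robot.ik(*scoop_cmd(flip=f,**a)); print(f,None if j is None else np.round(j))
  for p in(0,20,40,50,55,60,65):
    j=robot.ik(*scoop_cmd(flip=f,lip=U(-.08,.0875,.175 if p>30 else .25),pitch=p)); print(f,p,None if j is None else np.round(j))
for q in(.3,.5,.65,.7): print(q,[ (t,robot.ik(*hook(q,t,back=.007)) is not None) for t in(.15,.2,.25,.3,.35)])
R=down(172); c=U(-.045,.0675,.25+.03)
robot.move_gripper(.27)
robot.goto(U(-.047,.0675,.27),R)
print(robot.read_grip_width(),robot.read_t(),robot.read_position())
o=snap('h')
im=o['scene'][0]
cv2.imwrite('pics/h4.png',cv2.resize(im[200:320,340:480],None,fx=5,fy=5)[:,:,::-1])
E
python3 g.py
```

```text
1 [-14.  13. -30.   0. -47.  85.]
1 [-14.   2. -10.   0. -79.  85.]
1 0 [ 26.  -5. -15.   0. -79.  56.]
1 20 [  16.   12.    7.   -8. -104.   65.]
1 40 [  11.   30.   21.  -14. -118.   69.]
1 50 [   9.   38.   31.  -17. -130.   68.]
1 55 [   8.   42.   36.  -19. -136.   66.]
1 60 [   8.   46.   41.  -22. -142.   64.]
1 65 [   7.   50.   46.  -26. -147.   62.]
-1 [-14.  13. -30.   0. -47. -95.]
-1 [-14.   2. -10.   0. -79. -95.]
-1 0 [  26.   -5.  -15.    0.  -79. -124.]
-1 20 [  16.   12.    7.   -8. -104. -115.]
-1 40 [  11.   30.   21.  -14. -118. -111.]
-1 50 [   9.   38.   31.  -17. -130. -112.]
-1 55 [   8.   42.   36.  -19. -136. -114.]
-1 60 [   8.   46.   41.  -22. -142. -116.]
-1 65 [   7.   50.   46.  -26. -147. -118.]
0.3 [(0.15, True), (0.2, True), (0.25, True), (0.3, True), (0.35, True)]
0.5 [(0.15, True), (0.2, True), (0.25, True), (0.3, True), (0.35, True)]
0.65 [(0.15, True), (0.2, True), (0.25, True), (0.3, True), (0.35, True)]
0.7 [(0.15, True), (0.2, True), (0.25, True), (0.3, True), (0.35, False)]
0.2702685350878755 15.925 [ 0.58993432 -0.03440851  0.2709267 ]
```

View pics/g4.png

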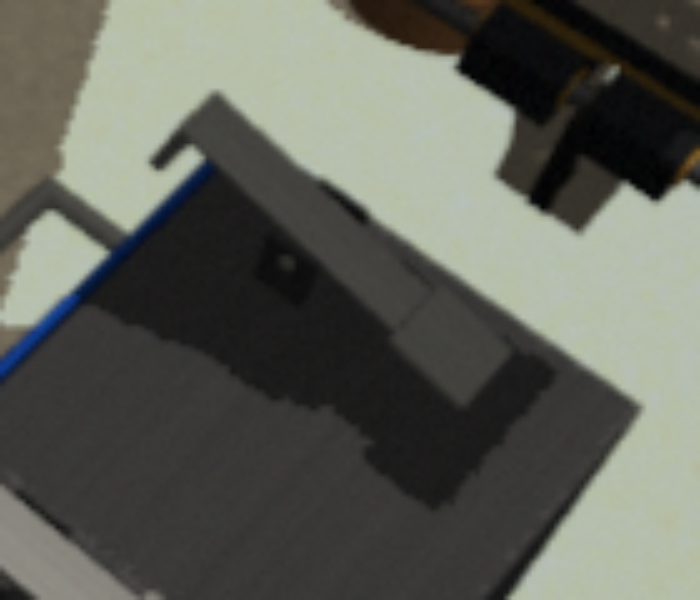

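View pics/h4.png

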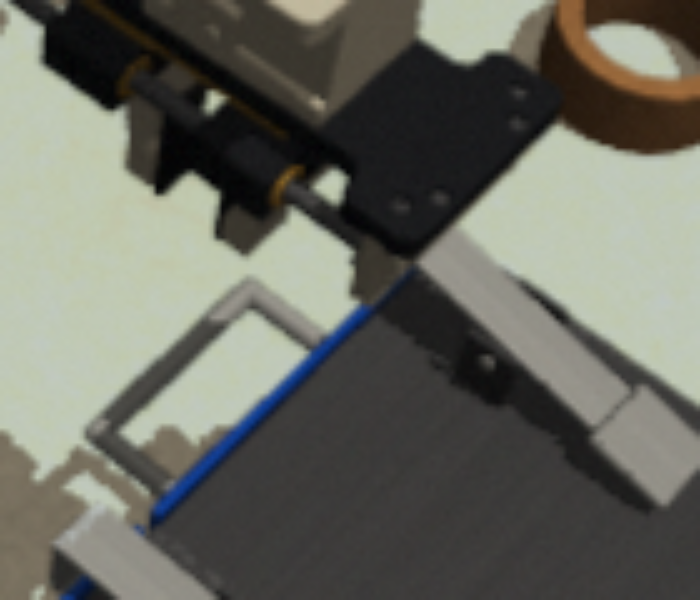

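```bash
cat > o.py <<'E'
from h import *
p,R=hook(0,0,back=0)
f0=robot.read_force()
robot.servo_line(p+[0,0,.04],ori=R,speed=.15)
robot.servo_line(p,ori=R,speed=.08)
print(robot.read_force()-f0,robot.read_position()-p); snap('i')
for q in np.arange(.05,.63,.06):
    p,R=hook(q,min(.3,.5*q),back=.006); robot.servo_line(p,ori=R,speed=.1)
    f=robot.read_force()-f0; print(round(q,2),np.round(f,1))
    if np.linalg.norm(f[:2])>15: print('stop');break
print(robot.read_t()); o=snap('j')
im=o['scene'][0]
cv2.imwrite('pics/j4.png',cv2.resize(im[170:350,280:500],None,fx=3.3,fy=3.3)[:,:,::-1])
E
python3 o.py
```

```text
[-0.17173912  0.6899919   0.92565432] [ 2.70308547e-04 -7.45161236e-05  3.00873822e-04]
0.05 [-0.1 -1.2  1.1]
0.11 [ 0.1 -0.4 -0.5]
0.17 [-1.  -0.2  1.1]
0.23 [-1.4 -0.8  0.4]
0.29 [-1. -0.  1.]
0.35 [-1.8  0.2  1.7]
0.41 [-1.2 -0.5  1.4]
0.47 [-1.2 -1.4  1.7]
0.53 [-0.7  0.5  1. ]
0.59 [-1.1 -0.   1.2]
19.95
```

View pics/j4.png

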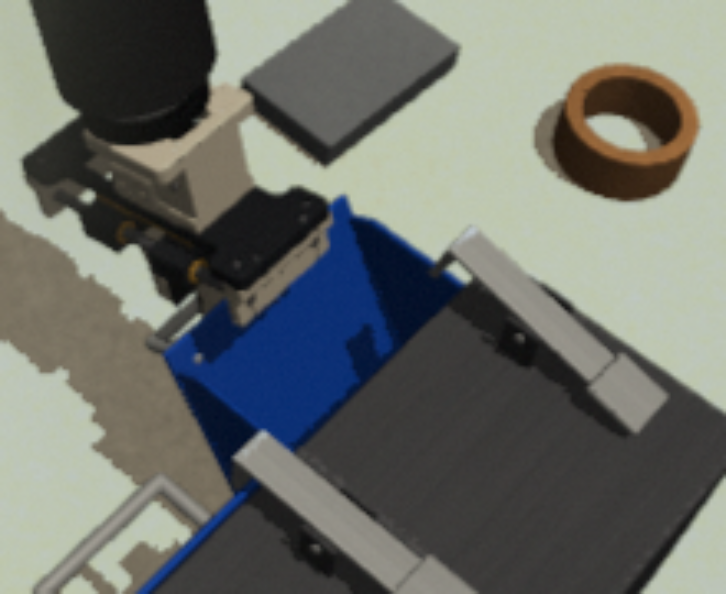

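```bash
cat > o2.py <<'E'
from h import *
f0=robot.read_force()
for q in np.arange(.61,.75,.015):
    p,R=hook(q,.3,back=.006)
    try: robot.servo_line(p,ori=R,speed=.06)
    except robot.Unreachable: print('unreach',q);break
    f=robot.read_force()-f0; print(round(q,3),np.round(f,1),np.round((robot.read_position()-p)*1e3,1))
    if f[:2]@ux[:2]>8 or np.linalg.norm(f)>14: print('stop',q);break
# re-centre on the bar and leave upward along the tool axis
p,R=hook(.65,.3,back=0,dep=.006); robot.servo_line(p,ori=R,speed=.06); print('c',robot.read_force()-f0)
robot.servo_line(p-R[:,2]*.06-ux*.0,ori=R,speed=.15); print('l',robot.read_force()-f0)
robot.servo_line(p-R[:,2]*.09-ux*.08+uz*.06,ori=R,speed=.25)
print(robot.read_t()); o=snap('k')
for n in('scene','top'):
    W=cloud(n,o[n][1]); im=o[n][0].astype(int); m=(im[...,2]>im[...,0]+30)&(W[...,2]>.05)
    D=W-UO;X=D@ux;Y=D@uy; m&=(X>-.2)&(X<.02)&(Y>-.02)&(Y<.2)
    zz=W[...,2]
    for x in np.arange(-.13,0,.01):
        k=m&(abs(X-x)<.004)
        if k.sum()>3: print(n,round(x,3),np.round(np.nanmax(zz[k]),3),k.sum())
    print(n,np.round(np.nanpercentile(X[m],[0,.5,1,2]),4), 'rim expects -.115')
im=o['scene'][0]
cv2.imwrite('pics/k4.png',cv2.resize(im[170:350,280:500],None,fx=3.3,fy=3.3)[:,:,::-1])
E
python3 o2.py
```

```text
0.61 [ 2.4  0.9 -0.5] [0.7 0.2 0.4]
0.625 [ 3.8  1.2 -0.8] [0.3 0.2 0.1]
0.64 [ 2.6  0.6 -0.6] [-0.2 -0.  -0.2]
0.655 [0.7 0.8 0.8] [-0.4 -0.1 -0.3]
0.67 [ 2.6 -1.3  2.8] [0.3 0.1 0.2]
0.685 [ 7.7 -5.   5.7] [2.  0.7 1.6]
stop 0.685
c [ 0.18312027  0.03450064 -0.48585815]
l [ 0.15280907  0.50546437 -0.29490646]
23.0917
scene -0.12 0.172 19
scene -0.11 0.176 388
scene -0.1 0.168 380
scene -0.09 0.175 400
scene -0.08 0.175 386
scene -0.07 0.177 387
scene -0.06 0.177 384
scene -0.05 0.177 372
scene -0.04 0.178 271
scene -0.03 0.178 62
scene -0.02 0.179 43
scene -0.01 0.236 9
scene [-0.1319 -0.1162 -0.1156 -0.1143] rim expects -.115
top -0.12 0.178 15
top -0.11 0.175 137
top -0.1 0.173 134
top -0.09 0.176 133
top -0.08 0.175 127
top -0.07 0.175 115
top -0.06 0.181 120
top -0.05 0.178 107
top -0.04 0.182 60
top -0.03 0.182 13
top -0.02 0.181 10
top -0.01 0.182 9
top [-0.1173 -0.1166 -0.1161 -0.1154] rim expects -.115
```

View pics/k4.png

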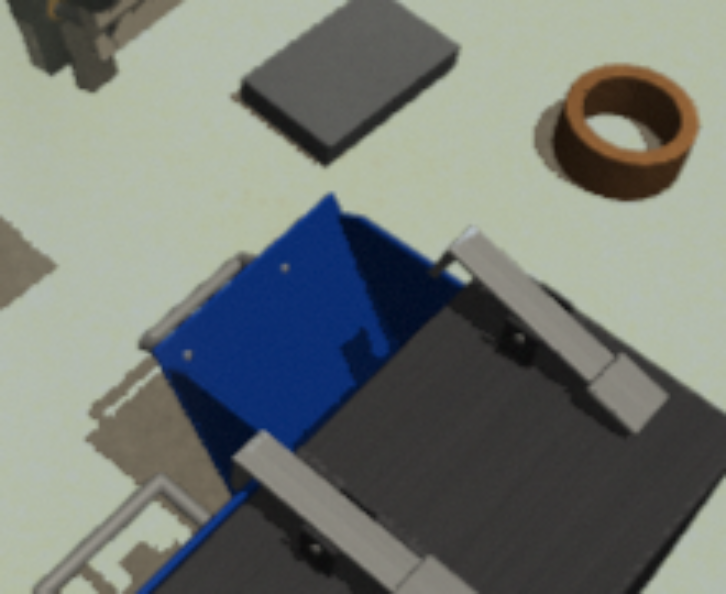

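```bash
cat > s.py <<'E'
from h import *
robot.move_gripper(.6)
O=np.array([.4217,-.3029,0])
p,T=scoop_cmd(org=O,yaw=-19,flip=-1)
robot.goto(p+[0,0,.15],T); print(robot.read_t(),robot.read_qpos())
robot.servo_line(p+[0,0,.03],speed=.2)
f0=robot.read_force()
robot.servo_line(p,speed=.08); print(robot.read_force()-f0)
o=snap('l')
robot.move_gripper(0.); print('w',robot.read_grip_width()*88,robot.read_force()-f0)
o=snap('m')
im=o['scene'][0]
cv2.imwrite('pics/m4.png',cv2.resize(im[270:450,130:330],None,fx=3.3,fy=3.3)[:,:,::-1]); print(robot.read_t())
E
python3 s.py
```

```text
25.0833 [-1.38372896e+01  4.22131206e+00 -1.85606220e+01  1.20215406e-02
 -6.71980847e+01 -9.50495102e+01]
[-1.23507405 -0.32240289 -0.4608422 ]
w 19.978464013662183 [-0.92691384 -2.08103218 -1.84224668]
27.1917
```

View pics/m4.png

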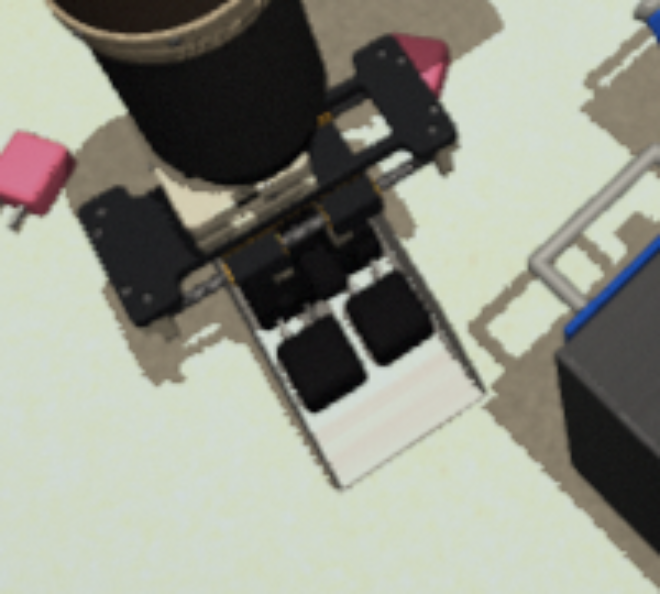

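```bash
cat > c.py <<'E'
from h import *
O=np.array([.4217,-.3029,0])
p,T=scoop_cmd(org=O+[0,0,.05],yaw=-19,flip=-1); f0=robot.read_force()
robot.servo_line(p,ori=T,speed=.1); print(robot.read_force()-f0)
p,T=scoop_cmd(org=O+[0,0,.26],yaw=-19,flip=-1); robot.servo_line(p,ori=T,speed=.2)
p,T=scoop_cmd(lip=U(-.12,.085,.26),yaw=-8,pitch=0,flip=-1); robot.servo_line(p,ori=T,speed=.15)
print(robot.read_t(),robot.read_grip_width()*88,robot.read_force()-f0)
o=snap('n')
lip=U(-.12,.085,.26)
for n in o:
    im=o[n][0].copy()
    for y in(-.052,0,.052):
        u,v=proj(n,lip+uy*y); cv2.circle(im,(int(u),int(v)),2,(255,0,0),-1)
    u,v=proj(n,lip); u,v=int(u),int(v)
    cv2.imwrite(f'pics/n_{n}4.png',cv2.resize(im[max(0,v-90):v+90,u-110:u+110],None,fx=3,fy=3)[:,:,::-1])
E
python3 c.py
```

```text
[ 0.58706576  2.14833176 -4.228977  ]
31.25 19.67356398118479 [ 0.70701572  0.87030068 -4.67070557]
```

View pics/n_scene4.png

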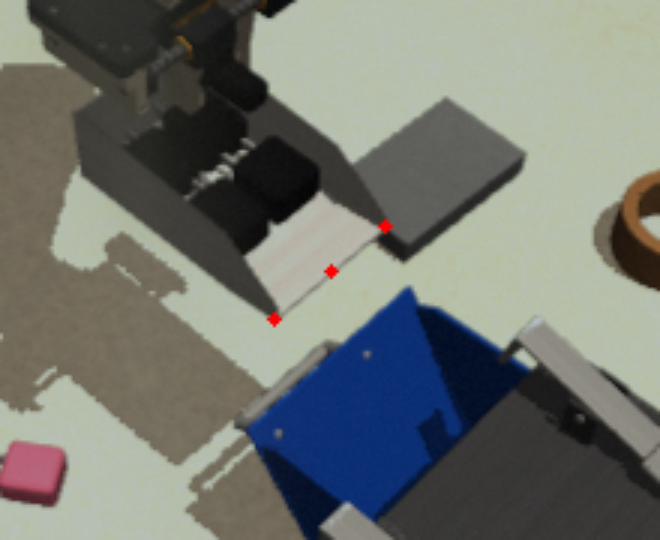

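View pics/n_top4.png

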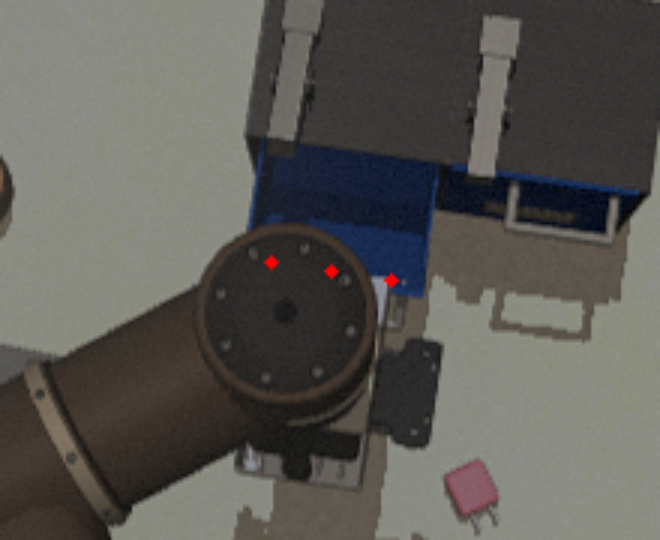

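```bash
cat > p.py <<'E'
from h import *
def go(x,z,pitch,sp):
    p,T=scoop_cmd(lip=U(x,.085,z),yaw=-8,pitch=pitch,flip=-1); robot.servo_line(p,ori=T,speed=sp)
f0=robot.read_force()
for x,z,pt,sp in((-.10,.23,6,.1),(-.085,.20,12,.1),(-.08,.182,20,.1),(-.08,.180,28,.07),(-.08,.180,34,.06),(-.08,.180,40,.06),(-.08,.180,46,.06)):
    go(x,z,pt,sp); print(pt,np.round(robot.read_force()-f0,1),round(robot.read_t(),1))
robot.dwell(.3)
o=snap('p')
im=o['scene'][0]; cv2.imwrite('pics/p4.png',cv2.resize(im[140:340,260:480],None,fx=3,fy=3)[:,:,::-1])
print(robot.read_force()-f0,robot.read_t())
E
python3 p.py
```

```text
6 [-0.9  2.   0.9] 31.8
12 [-0.4  1.1  0.7] 32.3
20 [0.2 1.3 0.8] 32.6
28 [-0.1  0.8  0.9] 33.0
34 [-0.3  0.4  3.2] 33.4
40 [-1.1  1.9  3.4] 33.7
46 [-0.3  1.2  2.9] 34.1
[-0.03229187  1.29061234  2.91554467] 34.4917
```

View pics/p4.png

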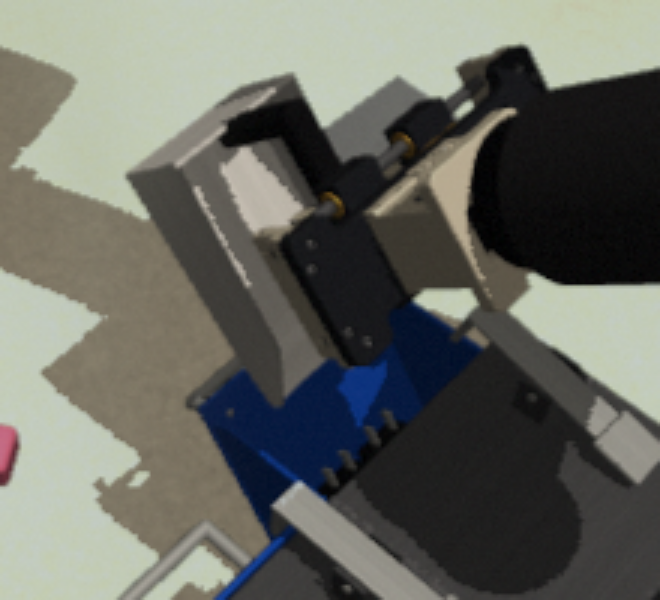

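```bash
cat > q.py <<'E'
from h import *
def go(x,z,pitch,sp):
    p,T=scoop_cmd(lip=U(x,.085,z),yaw=-8,pitch=pitch,flip=-1); robot.servo_line(p,ori=T,speed=sp)
f0=robot.read_force()
for a in((-.08,.182,56,.08),(-.08,.185,40,.12),(-.08,.19,20,.12),(-.10,.23,6,.12),(-.12,.26,0,.12)): go(*a)
print(robot.read_force()-f0)
o=snap('q')
im=o['scene'][0]; cv2.imwrite('pics/q4.png',cv2.resize(im[140:340,240:480],None,fx=3.3,fy=3)[:,:,::-1])
im=o['top'][0]; cv2.imwrite('pics/q5.png',cv2.resize(im[90:270,270:460],None,fx=3.3,fy=3.3)[:,:,::-1])
print(robot.read_t())
E
python3 q.py
```

```text
[ 0.35290296 -0.33554886 -0.94117458]
36.9
```

View pics/q4.png

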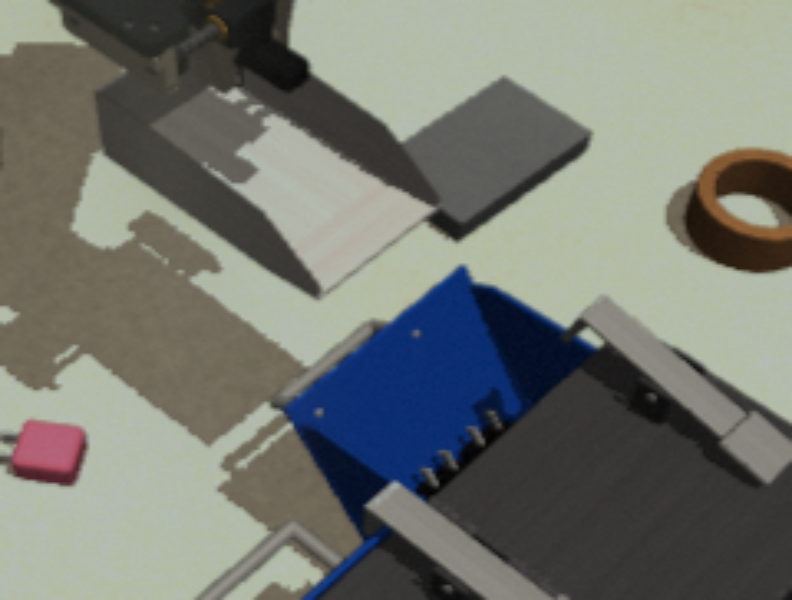

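View pics/q5.png

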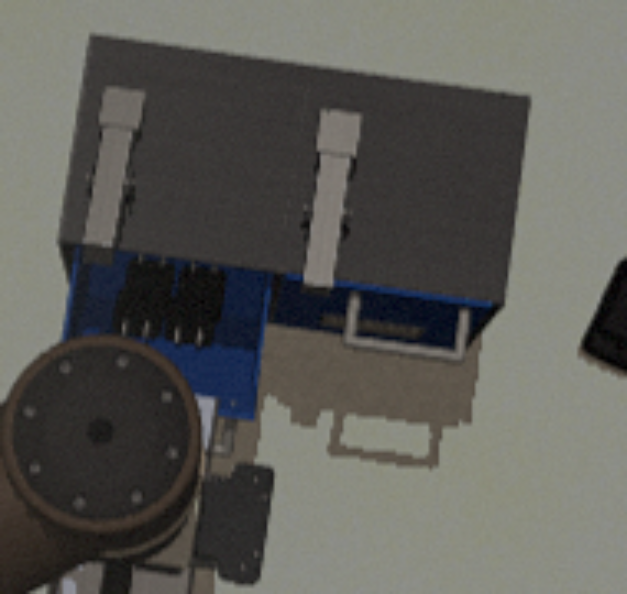

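The scoop is empty and all the chargers are down in the left bin; their prongs show at (130–200, 330) in the top crop. Next I'll set the scoop back where it was.

```bash
cat > r.py <<'E'
from h import *
O=np.array([.4217,-.3029,0])
def pose(z): return scoop_cmd(org=O+[0,0,z],yaw=-19,flip=-1)
p,T=pose(.26); robot.servo_line(p,ori=T,speed=.18)
p,T=pose(.03); robot.servo_line(p,ori=T,speed=.15)
f0=robot.read_force(); z=.008
while z>-.005:
    p,T=pose(z); robot.servo_line(p,ori=T,speed=.05); f=robot.read_force()-f0
    if f[2]>2: break
    z-=.0015
print('z',z,f,robot.read_t())
robot.move_gripper(.5); print(robot.read_grip_width())
robot.servo_line(p+[0,0,.10],speed=.15)
robot.servo_line(p+[-.0,0.1,.2],speed=.25)
robot.movej([89.616,0,-5,0,-70.136,-16.507])
robot.dwell(.3)
o=snap('z'); print(robot.read_t(),robot.read_force())
for n in('scene','top'):
    W=cloud(n,o[n][1]); m=(W[...,2]>.105)&(W[...,2]<.13)&(W[...,1]<-.2)&(W[...,0]<.56)&(W[...,0]>.3)
    P=W[m]; print(n,'grip',cv2.minAreaRect(P[:,:2].astype(np.float32)),np.median(P[:,2]))
    D=W-UO;X=D@ux;Y=D@uy; im=o[n][0].astype(int); b=(im[...,2]>im[...,0]+30)&(W[...,2]>.05)&(X>-.2)&(X<.02)
    print(' rimL',np.nanpercentile(X[b&(Y>0)&(Y<.2)],[.5,1]),'rimR',np.nanpercentile(X[b&(Y<-.03)&(Y>-.17)],[1,5]))
    for name,bx in (('switch',(.35,.55,.15,.4)),('mouse',(.5,.72,-.5,-.32)),('tape',(.5,.75,.25,.5))):
        r=[]
        for t in('a','z'):
            V=cloud(n,np.load(f'pics/{t}_{n}.npz')['d']); k=(V[...,2]>.015)&(V[...,2]<.08)&(V[...,0]>bx[0])&(V[...,0]<bx[1])&(V[...,1]>bx[2])&(V[...,1]<bx[3]); r.append(np.round(V[k][:,:2].mean(0),4))
        print(' ',name,*r)
E
python3 r.py
```

```text
z 0.002000000000000001 [0.59691553 0.4642401  2.221641  ] 42.0333
0.4986851279281161
47.4 [-0.1292545  -0.37236978 -0.40287343]
scene grip ((0.4016571044921875, -0.29543551802635193), (0.019962506368756294, 0.1149093434214592), 71.04353332519531) 0.12100574008832521
 rimL [-0.11640639 -0.11569175] rimR [-0.00520253 -0.00486114]
  switch [0.4343 0.2948] [0.4343 0.295 ]
  mouse [ 0.6098 -0.4219] [ 0.6098 -0.4218]
  tape [0.646  0.3632] [0.6461 0.3632]
top grip ((0.3997204601764679, -0.2925601899623871), (0.02122897282242775, 0.11477755010128021), 71.09464263916016) 0.11902358299800453
 rimL [-0.11648539 -0.11612584] rimR [-0.00635273 -0.00584426]
  switch [0.4286 0.3041] [0.4287 0.304 ]
  mouse [ 0.63  -0.433] [ 0.6299 -0.4325]
  tape [0.6411 0.3706] [0.6415 0.3704]
```

View pics/z_scene.png

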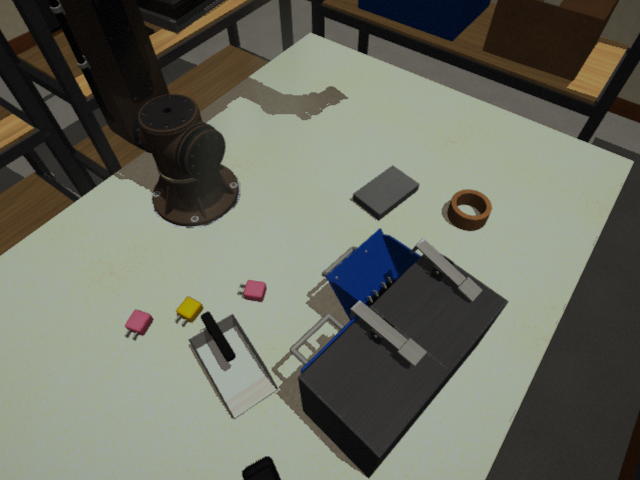

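View pics/z_top.png

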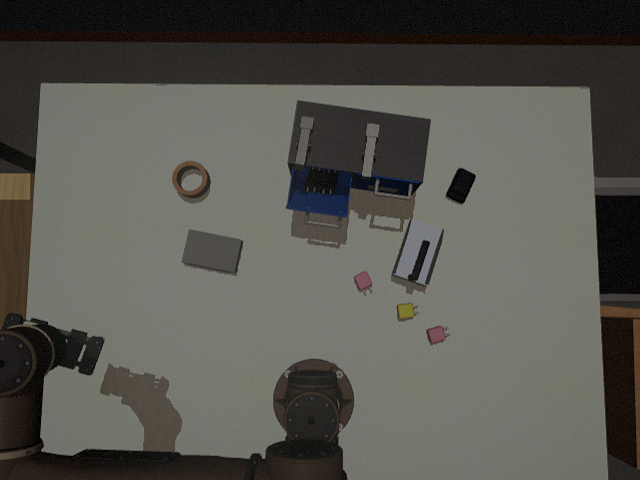

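The final pictures show the scoop empty and upright at (235,365) in the scene view. The left bin is open with the chargers in it, the right bin is shut, and the other things on the bench haven't moved.

```bash
python3 -c "
from rig import robot
robot.job_done(); print(robot.read_t())"
```

```text
the job is handed in; nothing more can be done
the job is handed in; nothing more can be done
```

The job is done and handed in, with the clock at about 47 s of the 72 s allowed. I pressed the left catch's rear tab to its end stop so the nose lifted. Then I pulled the bin onto its stop by the handle and poured the chargers in with the lip close over the mouth. Last, I set the scoop back upright where it had been.

**Final checks:**
- **Left bin:** its rim stands about 116 mm out from the cabinet, against 115 mm expected on the stop.
- **Right bin:** shut.
- **Scoop:** empty, with its grip back within about 2 mm of where it started.
- **Bystanders:** the switch, mouse and tape read within about 0.5 mm of before. I only checked the pink and yellow look-alikes by eye; they look unmoved.
- **Chargers:** I didn't count all four one by one. They overlap in the view into the bin, but the scoop is empty and none lie on the bench.

**What went wrong or disagreed:**
- **First press missed:** the real fingertips sit about 26 mm short of the reported tool point. I saw this in the pictures, confirmed it by touch on the tab, and allowed for it from then on.
- **Camera mismatch:** the two cameras differed by about 3 mm in places.

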